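Return the stray bush, take out the loupe, gather the bushes in the tote's bevelled corner

ROBOT

A 7-joint arm with a two-finger parallel gripper is mounted at the origin on a cart in front of the work surface, level with it; the furniture and walls round the work are solid. World frame = base frame: x ahead of the robot, y to its left, z up, the work surface at z = 0. Lengths are in m, angles in degrees, forces in N, time in s.
With the tool pointing down it reaches from about 0.425 to 0.875 m from the base axis. Payload 4.7 kg.
Tool frame: the origin (TCP) lies at the very end of the fingers, on their centre line; the grasp point (between the pads) lies 19 mm behind it; z points along the fingers, y is the line along which they close (so a half turn about z gives the same grasp; the last joint's range is limited). The gripper opens to 87 mm and grips with 3 to 60 N. Pads are 19 mm wide; open, the fingers measure 117 mm over their backs; the gripper's body (75 mm by 190 mm) begins 51 mm behind the grasp point.
Start: joints at [-73.39, 18.392, -4.016, 83.108, 1.295, 78.541, -3.26], TCP at [0.177, 0.625, 0.223] pointing down, gripper open.
Joint ranges: [-163.93, 163.93], [-17.29, 119.83], [-79.2, 71.16], [3.27, 140.29], [-89.18, 269.18], [5.43, 117.66], [-154.24, 154.24]. Speed limits (degrees/s): [147.25, 147.25, 180, 180, 180, 180, 180].

INTERFACE

Orientations are given as [roll, pitch, yaw] about the fixed x, y, z axes, in that order (R = Rz(yaw) Ry(pitch) Rx(roll)).
In Python, from cell import get_obs, read_camera, sign_off, silhouettes gives the robot as it stands.
- The arm moves only by the tool play_rows, never from a script. Its argument "steps" is a list that holds one entry, the list of rows, each a list of 7 numbers: the shift along the tool's x, y, z in m, then the turn, a rotation vector about the tool's x, y, z in rad, then the finger opening in m, from 0 to 0.087. A call has 1 to 12 rows; each row shifts and turns the commanded pose from where the row before left it, along the tool's axes as they then stand; what a row does not reach is not made up. A row lasts 1/10 s, in which the tool goes at most 50 mm and 8.59 degrees, less where a joint would pass 70% of its speed; a pose out of reach is approached as far as the arm can. A call is refused whole if a number of a shift passes 0.05 or a number of a turn 0.15, either way. A call with a gripper value outside its range is refused whole. The fingers move at their own pace and stop on an object; "force" is the grip in N (left out, the last holds). Time passes only in rows, so rows that do not move let the fingers close. It gives the time, the measured TCP pose, the force, the opening and the grip force at its end, in the units of the state.
- get_obs(): the state, without advancing time (a new reading comes with each control period).
- read_camera(name): name is "side" or "top" or "wrist"; returns a dict with "frame" (400x640x3 uint8, red, green, blue), "intrinsics" (3x3 intrinsics, pixels), "view" (4x4, takes a point from world to camera coordinates). Camera axes: x right, y up, looking along -z (the intrinsics and any distortion apply to the point x, -y, -z); pixel columns grow to the right and rows downward; lengths in m; the calibration is good to about 2 mm. A picture is of the moment at which its call begins. There is no depth.
- sign_off(): hands the job in; it is judged then, once.
Trained networks look in the newest picture that a camera, given by its name, has taken for a name from the list of things; names that differ only in an ending like _2 or _b are one class to them, and where a whole thing is asked for, a point or a joint stands for the part that bears it (a point fixed in the world has none). Each returns a list of dicts, best first, with "p" (0 to 1); they miss things now and then, are a little off and sometimes report something else, mostly with a low value. They report only what shows in the picture. A call takes as long as a camera call. They do not tell look-alikes from the thing itself.
- silhouettes(camera, name): "pixels" (400x640 bool, what is visible of it) and "extent" ([left, top, right, bottom] in pixels, round what is visible of it).
The state is a dict: "time_s": time; "qpos": joint angles; "joint_velocities": joint speeds; "effort": joint torques, N m; "tool_pos": TCP position; "tool_rot": TCP orientation; "force": force on the tool from outside, world axes, zero at the start; "wrist_torque": the same for the moment, N m; "grip_width": finger opening in m; "grasp_force": force on a finger pad.
Only numpy, scipy, OpenCV 4.12 (cv2) and the standard library are available. Lean on these libraries where they do the work, as an engineer would, in place of code of your own. Each camera call takes 0.05 s, during which the arm holds its last target. There are 200 camera calls.

TASK

The black loupe was left in the grey bush tote and one bronze bush was left on the small instrument tray: swap them, so that the bush lies in the tote and the loupe stands upright on the tray. Then lift the tote by its handle bar clear of the surface plate and tilt it until all three bushes have slid together into its one bevelled corner. Do not grip or push the two bushes already in the tote with the fingers and leave the other things on the plate alone; finish while still holding the tote up, still and tilted towards that corner.

Things in the scene. Friction and masses are not known exactly. Their poses are not given: they have to be found in the camera images.
- tote: open grey plastic tote, 220 (own x) x 170 (y) x 42 mm high, walls and floor 4 mm, about 0.35 kg empty, at any yaw. Its corner at own +x, +y is cut off by a 45-degree bevel with 30 mm legs, the other three are square. A handle bar spans the middle along own y. Origin: centre of the underside, z up. Smooth floor: bushes start to slide at 8 to 13 degrees of tilt, at about 20 where they rub a wall
- tote_handle (a point): middle of the tote's flat aluminium handle bar, at tote x = y = 0, 72 mm above the underside; the bar is 14 mm wide (tote x), 16 mm high, about 170 mm long along tote y, its top 80 mm above the underside. It belongs to the tote and moves with it
- tote_bevel (a point): middle of the bevelled corner of the tote: on the inside floor at the foot of the bevel's inner face, tote coordinates (92, 67, 4) mm
- tray: small square instrument tray, fixed to the plate, dark steel with a black rubber lining, 100 x 100 mm, rim 10 mm high and 4 mm thick, inside floor 4 mm above its underside. Origin: centre of the underside
- bush_stray: plain bronze bush (short hollow cylinder), 28 mm diameter, 27 mm high, 60 g, lightly oiled; the one that starts upright on the instrument tray. Origin: centre of its foot
- bush_1: plain bronze bush (short hollow cylinder), 28 mm diameter, 27 mm high, 60 g, lightly oiled; starts upright in the tote, about 60 mm from the handle bar and 36 mm from the tote's middle line. Origin: centre of its foot
- bush_2: plain bronze bush (short hollow cylinder), 28 mm diameter, 27 mm high, 60 g, lightly oiled; starts upright in the tote like bush_1, in another of its quarters. Origin: centre of its foot
- loupe: black stand loupe (magnifier), round, 33 mm diameter, 36 mm high, 40 g, starts upright in the tote, in a quarter of its own, about 60 mm from the handle bar and 36 mm from the tote's middle line; the quarter at the bevelled corner starts empty. Origin: centre of its foot; z is its axis
- cylinder_square: bystander: upright steel cylinder square with a black top, 38 mm diameter, 80 mm high. Origin: centre of its foot
- white_jar: bystander: white screw-top jar, 48 mm diameter, 62 mm high. Origin: centre of its foot
- indenter_case: bystander: small blue case, 37 x 56 x 23 mm. Origin: centre of its foot
Not all that is in view belongs to the job. Leave any red look-alike of the loupe alone.

How it is judged:
By the outcome, as a careful person would: the job done as asked, in the order asked, and still so for the second after the job is handed in, while the arm keeps its last pose, push and grip.
It also fails if it takes over 70 s, if anything falls off the work surface, if the arm or the gripper's body presses on something with over 40 N, if the wrist force passes 120 N, or if a joint passes its speed limit or range.

## Working session

There is one attempt and no reset: what is moved stays moved. The work goes in short steps, Python scripts to look and compute and a tool call to move; the robot and the scene stay as the last step left them, time stands still between calls to the robot, and variables do not carry over. Pictures are saved under pics/ and viewed, at most 10 in all, crops included, and the job is handed in when it is done.

Besides the shell and the picture viewer there is one more tool, called after "Request:" by a JSON object that holds its "api" and its "payload", one argument or row to a line. play_rows: Moves the arm, as the interface text tells. Its arguments: {"type":"object","properties":{"steps":{"type":"array","items":{"type":"array","items":{"type":"array","items":{"type":"number"}}}},"force":{"type":"number"}},"required":["steps"]}

```bash
ls; mkdir -p pics
python3 - <<'E'
from cell import *
import cv2,numpy as np
print(get_obs())
for c in ("top","side"):
    r=read_camera(c); cv2.imwrite(f"pics/{c}0.png",r["frame"][:,:,::-1]); print(c,r["intrinsics"].tolist(),np.round(r["view"],4).tolist(),[k for k in r])
    for n in ["tote","tote_handle","tote_bevel","tray","bush_1","loupe","cylinder_square","white_jar","indenter_case"]:
        for d in silhouettes(c,n): print(n,round(d["p"],2),d["extent"],int(d["pixels"].sum()))
E
```

```text
pics
{'time_s': 0.0, 'qpos': array([-73.39048551,  18.43932165,  -4.01412366,  83.17428512,
         1.29544233,  78.54122066,  -3.25999308]), 'joint_velocities': array([ 0.02674478,  0.03824672, -0.09538496,  0.03198575,  0.04151862,
        0.00335009,  0.05615825]), 'effort': array([ 1.20067557e-04, -4.91280556e+01, -4.03627893e-01, -3.12526309e+01,
       -6.38738740e-02,  4.40305879e-02,  1.84539495e-04]), 'tool_pos': array([0.17691651, 0.62488668, 0.22146377]), 'tool_rot': array([-1.79890434e+02,  6.62984486e-03,  1.64198987e+02]), 'force': array([-0.05669152,  0.19927872, -0.29096225]), 'wrist_torque': array([-0.00127647,  0.02091712, -0.03110854]), 'grasp_force': 0.0, 'grip_width': 0.08663014236481256}
top [[430.22297722148414, 0.0, 321.9944024836352], [0.0, 430.22297722148414, 198.85636833686752], [0.0, 0.0, 1.0]] [[0.0238, -0.9996, 0.0144, 0.0293], [0.9797, 0.0262, 0.1987, -0.5356], [-0.199, 0.0094, 0.98, -1.3515], [0.0, 0.0, 0.0, 1.0]] ['frame', 'intrinsics', 'view']
tote 0.61 [339.2, 165.0, 417.4, 243.5] 3565
tote 0.53 [210.3, 217.6, 225.4, 234.3] 157
tote_handle 0.56 [34
[... 658 characters left out ...]
[0.0, 0.0, 1.0]] [[0.9762, -0.2167, -0.0038, -0.4815], [0.1261, 0.554, 0.8229, -0.1429], [-0.1762, -0.8038, 0.5681, -1.3059], [0.0, 0.0, 0.0, 1.0]] ['frame', 'intrinsics', 'view']
tote 0.81 [288.0, 225.0, 405.0, 305.0] 5104
tote 0.47 [272.7, 145.9, 285.7, 172.3] 285
tote_handle 0.6 [287.5, 222.2, 402.2, 300.9] 4953
tote_bevel 0.65 [366.9, 250.8, 382.0, 265.6] 86
tray 0.66 [287.5, 180.6, 328.6, 205.6] 598
loupe 0.81 [331.9, 266.2, 343.7, 286.3] 229
loupe 0.62 [305.3, 212.4, 319.9, 228.1] 157
cylinder_square 0.86 [271.5, 143.0, 286.3, 173.0] 312
white_jar 0.64 [304.8, 148.6, 322.4, 171.4] 321
indenter_case 0.56 [273.8, 220.5, 295.0, 238.8] 251
indenter_case 0.4 [308.9, 257.4, 321.6, 274.4] 151
```

Run:
```python
import cv2
a=cv2.imread("pics/top0.png")[145:265,200:430]; cv2.imwrite("pics/topc.png",cv2.resize(a,None,fx=3.45,fy=3.45,interpolation=cv2.INTER_CUBIC))
a=cv2.imread("pics/side0.png")[135:315,262:422]; cv2.imwrite("pics/sidec.png",cv2.resize(a,None,fx=3.3,fy=3.3,interpolation=cv2.INTER_CUBIC))
```

```text
(no output)
```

View pics/topc.png

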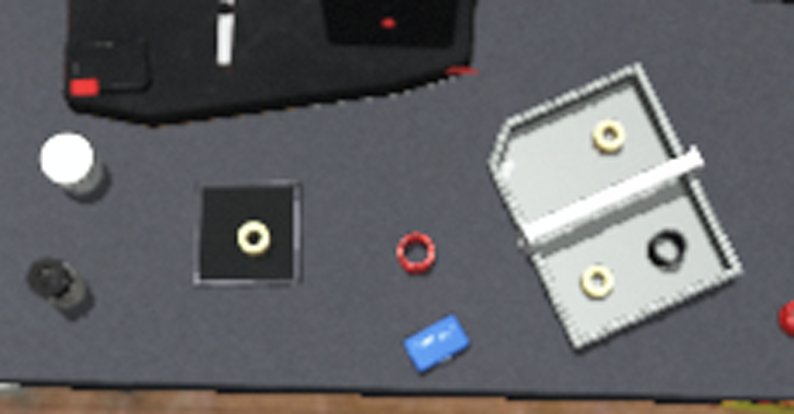

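View pics/sidec.png

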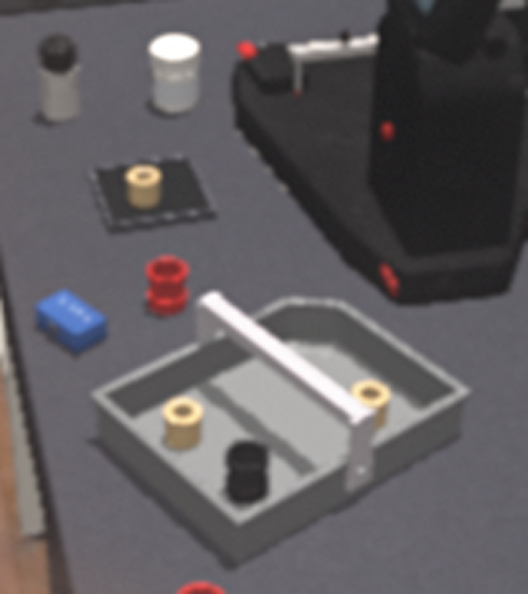

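The top crop shows four possible ring-shaped loupes or look-alikes. The black ring in the tote is at crop (665,250), full image (393,217). Red rings lie on the plate at crop (416,253), full image (320,218), and at the right edge, full image (429,237). The black one in the tote quarter with no bush is the loupe, and the side crop confirms it, standing at (247,470). The stray bush is on the tray at crop (254,238). The bevel is at the tote's upper-left corner, at crop (500,140).

```bash
cat > h.py <<'E'
import numpy as np,cv2
from scipy.optimize import least_squares
from scipy.spatial.transform import Rotation as R
def proj(c,P):
    K,V=c; P=np.atleast_2d(P); q=P@V[:3,:3].T+V[:3,3]; q=q*[1,-1,-1]; q=q@K.T
    return q[:,:2]/q[:,2:]
def ray(c,uv,z):
    K,V=c; d=np.linalg.inv(K)@[uv[0],uv[1],1]*[1,-1,-1]; Rm=V[:3,:3]; o=-Rm.T@V[:3,3]; d=Rm.T@d
    return o+d*(z-o[2])/d[2]
def tw(p,P):
    P=np.atleast_2d(np.array(P,float)); Z=R.from_euler('z',p[2],degrees=True).as_matrix()
    return P@Z.T+[p[0],p[1],0]
def rpy(r): return R.from_euler('xyz',r,degrees=True).as_matrix()
E
python3 - <<'E'
from h import *
from cell import *
T=read_camera("top");S=read_camera("side")
ct=(T["intrinsics"],T["view"]);cs=(S["intrinsics"],S["view"])
t=lambda a,b:(200+a/3.45-.35,145+b/3.45-.35); s=lambda a,b:(262+a/3.3-.35,135+b/3.3-.35)
rim=np.array([[.11,-.085,.042],[-.11,-.085,.042],[-.11,.085,.042]])
ut=np.array([t(640,66),t(742,270),t(577,350)]); us=np.array([s(468,390),s(240,520),s(93,397)])
f=lambda p:np.r_[(proj(ct,tw(p,rim))-ut).ravel(),(proj(cs,tw(p,rim))-us).ravel()]
r=least_squares(f,[.55,-.15,20]);print(r.x,np.round(r.fun,1))
p=r.x
for n,uv,z in [("stray",t(254,238),.031),("b1",t(609,136),.031),("b2",t(597,281),.031),("loupe",t(666,250),.04),("tray",t(249,233),.008),("red",t(416,253),.036),("jar",t(67,158),.062),("cyl",t(48,277),.08),("case",t(437,343),.023)]:
    P=ray(ct,uv,z); print(n,np.round(P,4),"tote:",np.round(tw([0,0,-p[2]],P-[p[0],p[1],0])[0],4), np.round(np.hypot(P[0],P[1]),3))
for n,uv,z in [("stray",s(144,175),.031),("b1",s(371,388),.031),("b2",s(183,411),.031),("loupe",s(248,453),.04)]:
    print(n,np.round(ray(cs,uv,z),4))
print("tray rim corners",[np.round(ray(ct,t(*q),.01),4).tolist() for q in [(197,184),(300,183),(298,283),(195,281)]])
W=read_camera("wrist");o=get_obs();v=np.linalg.inv(W["view"]);M=rpy(o["tool_rot"]);print("wrist cam in tool",(M.T@(v[:3,3]-o["tool_pos"])).round(4),(M.T@v[:3,:3]).round(3),W["intrinsics"].round(1))
E
```

```text
[ 0.52333496 -0.13567391 26.07341079] [-0.8  0.9 -0.5  0.9  0.6 -0.5 -0.4  0.4  0.3  0.3  1.  -0.3]
stray [0.4853 0.2017 0.031 ] tote: [0.1142 0.3198 0.031 ] 0.526
b1 [ 0.5946 -0.1376  0.031 ] tote: [ 0.0632 -0.033   0.031 ] 0.61
b2 [ 0.4524 -0.126   0.031 ] tote: [-0.0594  0.0399  0.031 ] 0.47
loupe [ 0.4825 -0.1904  0.04  ] tote: [-0.0607 -0.0313  0.04  ] 0.519
tray [0.4939 0.2092 0.008 ] tote: [0.1251 0.3227 0.008 ] 0.536
red [0.4741 0.0469 0.036 ] tote: [0.036  0.1856 0.036 ] 0.476
jar [0.5519 0.3777 0.062 ] tote: [0.2513 0.4486 0.062 ] 0.669
cyl [0.4363 0.3828 0.08  ] tote: [0.1497 0.504  0.08  ] 0.58
case [0.3905 0.0248 0.023 ] tote: [-0.0488  0.2026  0.023 ] 0.391
stray [0.483 0.204 0.031]
b1 [ 0.595  -0.1315  0.031 ]
b2 [ 0.4496 -0.1261  0.031 ]
loupe [ 0.4835 -0.192   0.04  ]
tray rim corners [[0.5406, 0.2618, 0.01], [0.5443, 0.1616, 0.01], [0.446, 0.1596, 0.01], [0.4454, 0.2586, 0.01]]
wrist cam in tool [ 0.0688  0.     -0.1621] [[ 0.     0.968  0.252]
 [ 1.     0.    -0.001]
 [-0.001  0.252 -0.968]] [[286.4   0.  320.4]
 [  0.  286.4 203.1]
 [  0.    0.    1. ]]
```

Request:
{"api": "play_rows", "payload": {
  "steps": [
    [[0, 0, 0, 0, 0, -0.138, 0.06], [0, 0, 0, 0, 0, -0.138, 0.06], [-0.028, -0.038, 0, 0, 0, 0, 0.06], [-0.028, -0.038, 0, 0, 0, 0, 0.06], [-0.028, -0.038, 0, 0, 0, 0, 0.06], [-0.028, -0.038, 0, 0, 0, 0, 0.06], [-0.028, -0.038, 0, 0, 0, 0, 0.06], [-0.028, -0.038, 0, 0, 0, 0, 0.06], [-0.028, -0.038, 0, 0, 0, 0, 0.06], [-0.028, -0.038, 0, 0, 0, 0, 0.06], [-0.028, -0.038, 0, 0, 0, 0, 0.06], [-0.028, -0.038, 0, 0, 0, 0, 0.06]]
  ]
}}

```text
time_s: 2.35
tool_pos: [0.458, 0.2439, 0.223]
tool_rot: [180.0, 0.0, -180.0]
force: [1.5, 0.6, -0.8]
grip_width: 0.0599
grasp_force: 0.0
```

Request:
{"api": "play_rows", "payload": {
  "steps": [
    [[-0.014, -0.021, 0.02, 0, 0, 0, 0.044], [-0.013, -0.021, 0.02, 0, 0, 0, 0.044], [0, 0, 0.02, 0, 0, 0, 0.044], [0, 0, 0, 0, 0, 0, 0.044], [0, 0, 0, 0, 0, 0, 0.044]]
  ]
}}

```text
time_s: 2.85
tool_pos: [0.4839, 0.2041, 0.1629]
tool_rot: [180.0, -0.0, -179.9]
force: [-0.0, 1.0, 0.1]
grip_width: 0.0445
grasp_force: 0.0
```

Run:
```python
from h import *
from cell import *
o=get_obs();print(o["qpos"].round(1),o["tool_pos"].round(4),o["tool_rot"].round(2),o["time_s"])
W=read_camera("wrist");c=(W["intrinsics"],W["view"]);cv2.imwrite("pics/w1.png",W["frame"][:,:,::-1])
for n in ("bush_1","tray"):
    for d in silhouettes("wrist",n): 
        e=d["extent"];print(n,round(d["p"],2),e,[ray(c,((e[0]+e[2])/2,(e[1]+e[3])/2),z).round(4) for z in (.008,.018,.031)])
print(proj(c,[[.4845,.2025,.031],[.494,.21,.004]]))
```

```text
[-40.5   5.3  15.7 105.9  -1.6  69.   65.7] [0.4839 0.2041 0.1629] [ 1.7999e+02 -1.0000e-02 -1.7994e+02] 2.85
bush_1 0.97 [0.2, 148.3, 37.5, 180.6] [array([ 0.454 , -0.1283,  0.008 ]), array([ 0.4528, -0.1178,  0.018 ]), array([ 0.4512, -0.1042,  0.031 ])]
bush_1 0.68 [306.4, 182.5, 333.8, 208.6] [array([0.489 , 0.2041, 0.008 ]), array([0.4866, 0.2041, 0.018 ]), array([0.4836, 0.2041, 0.031 ])]
tray 0.88 [281.3, 155.7, 375.9, 241.7] [array([0.4926, 0.2138, 0.008 ]), array([0.4902, 0.2135, 0.018 ]), array([0.487 , 0.2131, 0.031 ])]
[[318.55078295 196.37330467]
 [325.16345955 199.01674603]]
```

View pics/w1.png

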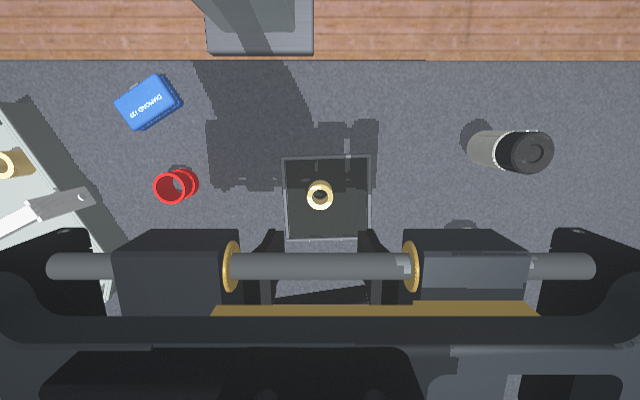

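The wrist view shows the bush at about (320,195), centred in the tray and between the fingers. The red loupe is at (175,187). The measured positions agree, so I'm descending.

Request:
{"api": "play_rows", "payload": {
  "steps": [
    [[-0.001, -0.001, 0.04, 0, 0, 0, 0.044], [0, 0, 0.04, 0, 0, 0, 0.044], [0, 0, 0.035, 0, 0, 0, 0.044], [0, 0, 0.02, 0, 0, 0, 0.044], [0, 0, 0.0165, 0, 0, 0, 0.044], [0, 0, 0, 0, 0, 0, 0.02], [0, 0, 0, 0, 0, 0, 0.02], [0, 0, 0, 0, 0, 0, 0.02], [0, 0, 0, 0, 0, 0, 0.02], [0, 0, 0, 0, 0, 0, 0.02], [0, 0, 0, 0, 0, 0, 0.02]]
  ],
  "force": 20
}}

```text
time_s: 4.1
tool_pos: [0.4863, 0.2034, 0.0126]
tool_rot: [179.9, 0.1, -180.0]
force: [-0.1, -0.0, 6.1]
grip_width: 0.027
grasp_force: 20.0
```

Request:
{"api": "play_rows", "payload": {
  "steps": [
    [[0, 0, -0.03, 0, 0, 0, 0.02], [0, 0, -0.045, 0, 0, 0, 0.02], [0, 0, -0.045, 0, 0, 0, 0.02], [-0.01, -0.0405, -0.004, 0, 0, 0, 0.02], [-0.01, -0.0405, -0.004, 0, 0, 0, 0.02], [-0.01, -0.0405, 0, 0, 0, 0, 0.02], [-0.01, -0.0405, 0, 0, 0, 0, 0.02], [-0.01, -0.0405, 0, 0, 0, 0, 0.02], [-0.01, -0.0405, 0, 0, 0, 0, 0.02], [-0.011, -0.0405, 0, 0, 0, 0, 0.02]]
  ]
}}

```text
time_s: 5.1
tool_pos: [0.5561, -0.0826, 0.1392]
tool_rot: [180.0, 0.0, -180.0]
force: [0.4, 0.4, -0.9]
grip_width: 0.0276
grasp_force: 20.0
```

Request:
{"api": "play_rows", "payload": {
  "steps": [
    [[0, 0, 0, 0, 0, -0.15, 0.02], [0, 0, 0, 0, 0, -0.15, 0.02], [0, 0, 0, 0, 0, -0.15, 0.02], [0, 0, 0, 0, 0, 0, 0.02], [0, 0, 0, 0, 0, 0, 0.02]]
  ]
}}

```text
time_s: 5.6
tool_pos: [0.556, -0.081, 0.139]
tool_rot: [180.0, -0.0, -154.4]
force: [0.6, -0.4, -0.5]
grip_width: 0.0271
grasp_force: 20.0
```

Run:
```python
from h import *
from cell import *
o=get_obs();print(o["qpos"].round(1),o["tool_pos"].round(4),o["tool_rot"].round(2),o["time_s"],o["grip_width"],o["grasp_force"])
W=read_camera("wrist");c=(W["intrinsics"],W["view"]);f=W["frame"][:,:,::-1].copy()
rim=np.array([[.11,-.085,.042],[-.11,-.085,.042],[-.11,.085,.042],[.08,.085,.042],[.11,.055,.042]])
for p,col in (([.522,-.133,26.07],(0,0,255)),([.5233,-.1357,26.07],(0,255,0))):
    for A in (rim,np.array([[.007,-.085,.08],[.007,.085,.08],[-.007,.085,.08],[-.007,-.085,.08]])):
        cv2.polylines(f,[(proj(c,tw(p,A))).round().astype(int)],True,col,1)
cv2.imwrite("pics/w2.png",f)
```

```text
[-18.1  11.5  26.7 102.9  -5.6  66.9 125.9] [ 0.556 -0.081  0.139] [ 179.99   -0.   -154.42] 5.6 0.027148646038646362 19.9993434548378
```

View pics/w2.png

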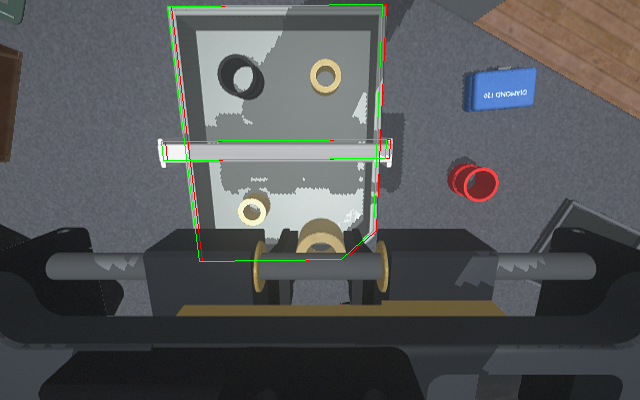

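Request:
{"api": "play_rows", "payload": {
  "steps": [
    [[0, 0, 0.04, 0, 0, 0, 0.02], [0, 0, 0.04, 0, 0, 0, 0.02], [0, 0, 0.025, 0, 0, 0, 0.02], [0, 0, 0.012, 0, 0, 0, 0.02], [0, 0, 0.008, 0, 0, 0, 0.02], [0, 0, 0, 0, 0, 0, 0.02], [0, 0, 0, 0, 0, 0, 0.044], [0, 0, 0, 0, 0, 0, 0.044], [0, 0, 0, 0, 0, 0, 0.044], [0, 0, 0, 0, 0, 0, 0.044]]
  ]
}}

```text
time_s: 6.65
tool_pos: [0.5567, -0.081, 0.0148]
tool_rot: [-180.0, 0.1, -154.2]
force: [-0.3, -0.1, -0.5]
grip_width: 0.0431
grasp_force: 0.0
```

Request:
{"api": "play_rows", "payload": {
  "steps": [
    [[0, 0, -0.04, 0, 0, 0, 0.046], [0, 0, -0.045, 0, 0, 0, 0.046], [0, 0, -0.04, 0, 0, 0, 0.046], [0.038, -0.0225, 0, 0, 0, 0, 0.05], [0.038, -0.0225, 0, 0, 0, 0, 0.05], [0.038, -0.0225, 0, 0, 0, 0, 0.05], [0, 0, 0, 0, 0, 0, 0.05], [0, 0, 0, 0, 0, 0, 0.05]]
  ]
}}

```text
time_s: 7.45
tool_pos: [0.4826, -0.1922, 0.1395]
tool_rot: [180.0, 0.1, -154.4]
force: [0.6, 0.8, 1.0]
grip_width: 0.0501
grasp_force: 0.0
```

Run:
```python
from h import *
from cell import *
o=get_obs();print(o["qpos"].round(1),o["tool_pos"].round(4),o["tool_rot"].round(2),o["time_s"],o["grip_width"])
W=read_camera("wrist");c=(W["intrinsics"],W["view"]);f=W["frame"][:,:,::-1].copy()
for d in silhouettes("wrist","loupe"):
    e=d["extent"];print(round(d["p"],2),e,ray(c,((e[0]+e[2])/2,(e[1]+e[3])/2),.04).round(4))
for z in (.04,.004):
    a=np.linspace(0,6.28,30);cv2.polylines(f,[proj(c,np.c_[.483+.0165*np.cos(a),-.191+.0165*np.sin(a),a*0+z]).round().astype(int)],True,(0,0,255),1)
cv2.imwrite("pics/w3.png",cv2.resize(f[100:300,200:440],None,fx=3,fy=3))
```

```text
[-11.2   6.   32.  108.8  -3.5  66.1 137.7] [ 0.4826 -0.1922  0.1395] [ 1.8000e+02  9.0000e-02 -1.5438e+02] 7.45 0.050149618170714005
0.94 [196.7, 59.8, 240.4, 102.9] [ 0.4233 -0.3163  0.04  ]
0.63 [300.1, 180.0, 336.2, 222.9] [ 0.4817 -0.1947  0.04  ]
0.61 [535.0, 279.6, 540.7, 304.7] [0.471 0.051 0.04 ]
```

View pics/w3.png

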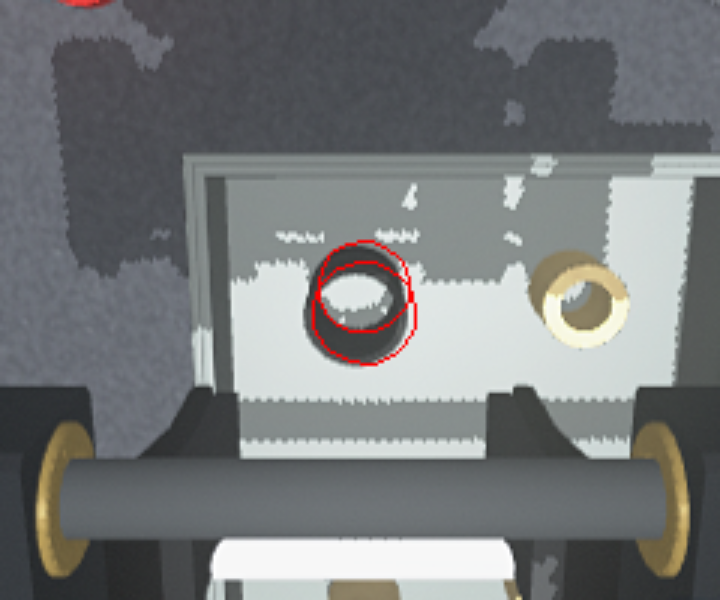

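The loupe stands at crop (357,302), about 2 mm to the left of my estimate and otherwise centred between the fingers. I'll correct for that and grasp it.

Request:
{"api": "play_rows", "payload": {
  "steps": [
    [[0, -0.0018, 0.04, 0, 0, 0, 0.05], [0, 0, 0.04, 0, 0, 0, 0.05], [0, 0, 0.025, 0, 0, 0, 0.05], [0, 0, 0.015, 0, 0, 0, 0.05], [0, 0, 0.0095, 0, 0, 0, 0.05], [0, 0, 0, 0, 0, 0, 0.02], [0, 0, 0, 0, 0, 0, 0.02], [0, 0, 0, 0, 0, 0, 0.02], [0, 0, 0, 0, 0, 0, 0.02], [0, 0, 0, 0, 0, 0, 0.02], [0, 0, 0, 0, 0, 0, 0.02]]
  ],
  "force": 15
}}

```text
time_s: 8.65
tool_pos: [0.4849, -0.1932, 0.0108]
tool_rot: [-179.9, 0.1, -154.2]
force: [-0.5, -0.2, 6.1]
grip_width: 0.032
grasp_force: 15.0
```

Request:
{"api": "play_rows", "payload": {
  "steps": [
    [[0, 0, -0.03, 0, 0, 0, 0.02], [0, 0, -0.05, 0, 0, 0, 0.02], [0, 0, -0.05, 0, 0, 0.15, 0.02], [0, 0, 0, 0, 0, 0.15, 0.02], [0, 0, 0, 0, 0, 0.15, 0.02], [-0.001, 0.04, 0, 0, 0, 0, 0.02], [-0.001, 0.045, 0, 0, 0, 0, 0.02], [-0.001, 0.045, 0, 0, 0, 0, 0.02], [-0.001, 0.045, 0, 0, 0, 0, 0.02], [-0.001, 0.045, 0, 0, 0, 0, 0.02], [-0.001, 0.045, 0, 0, 0, 0, 0.02], [-0.001, 0.045, 0, 0, 0, 0, 0.02]]
  ]
}}

```text
time_s: 9.85
tool_pos: [0.4902, 0.1187, 0.1396]
tool_rot: [180.0, 0.0, -180.0]
force: [0.9, -0.9, -0.2]
grip_width: 0.0322
grasp_force: 15.0
```

Request:
{"api": "play_rows", "payload": {
  "steps": [
    [[-0.001, 0.045, 0, 0, 0, 0, 0.02], [-0.001, 0.04, 0, 0, 0, 0, 0.02], [0, 0.009, 0.01, 0, 0, 0, 0.02], [0, 0, 0, 0, 0, 0, 0.02], [0, 0, 0, 0, 0, 0, 0.02]]
  ]
}}

```text
time_s: 10.35
tool_pos: [0.4924, 0.2091, 0.129]
tool_rot: [-179.9, -0.1, 179.9]
force: [0.3, -0.9, -0.1]
grip_width: 0.0323
grasp_force: 15.0
```

Good position. I'll lower it to TCP 0.0115, release, and lift.

Request:
{"api": "play_rows", "payload": {
  "steps": [
    [[0, 0, 0.04, 0, 0, 0, 0.02], [0, 0, 0.035, 0, 0, 0, 0.02], [0, 0, 0.022, 0, 0, 0, 0.02], [0, 0, 0.012, 0, 0, 0, 0.02], [0, 0, 0.008, 0, 0, 0, 0.02], [0, 0, 0, 0, 0, 0, 0.02], [0, 0, 0, 0, 0, 0, 0.046], [0, 0, 0, 0, 0, 0, 0.046], [0, 0, 0, 0, 0, 0, 0.046]]
  ]
}}

```text
time_s: 11.25
tool_pos: [0.4934, 0.2115, 0.0136]
tool_rot: [179.9, 0.1, -180.0]
force: [-0.2, 0.2, 0.0]
grip_width: 0.0444
grasp_force: 0.0
```

Request:
{"api": "play_rows", "payload": {
  "steps": [
    [[0, 0, -0.015, 0, 0, 0, 0.046], [0, 0, -0.03, 0, 0, 0, 0.046], [0, 0, -0.05, 0, 0, 0, 0.046], [0, 0, -0.05, 0, 0, 0, 0.046], [0, -0.04, 0, 0, 0, 0.15, 0.05], [0, 0, 0, 0, 0, 0.15, 0.05], [0, 0, 0, 0, 0, 0.15, 0.05], [0, 0, 0, 0, 0, 0.15, 0.05], [0, 0, 0, 0, 0, 0.15, 0.05], [0, 0, 0, 0, 0, 0.15, 0.05], [0, 0, 0, 0, 0, 0.15, 0.05], [0, 0, 0, 0, 0, 0.067, 0.05]]
  ]
}}

```text
time_s: 12.45
tool_pos: [0.4928, 0.1712, 0.1582]
tool_rot: [179.9, -0.0, 115.8]
force: [-0.1, 0.1, 0.4]
grip_width: 0.0503
grasp_force: 0.0
```

Run:
```python
from h import *
from cell import *
o=get_obs();print(o["qpos"].round(1),o["tool_pos"].round(4),o["tool_rot"].round(2),o["time_s"],o["grip_width"])
a=read_camera("side")["frame"][135:315,262:422,::-1]
a=cv2.resize(a,None,fx=3.3,fy=3.3,interpolation=cv2.INTER_CUBIC);cv2.imwrite("pics/s4.png",a)
```

```text
[-39.9   5.   18.9 106.8  -1.8  68.3   5.3] [0.4928 0.1712 0.1582] [ 1.7994e+02 -1.0000e-02  1.1576e+02] 12.45 0.05034652012151452
```

View pics/s4.png

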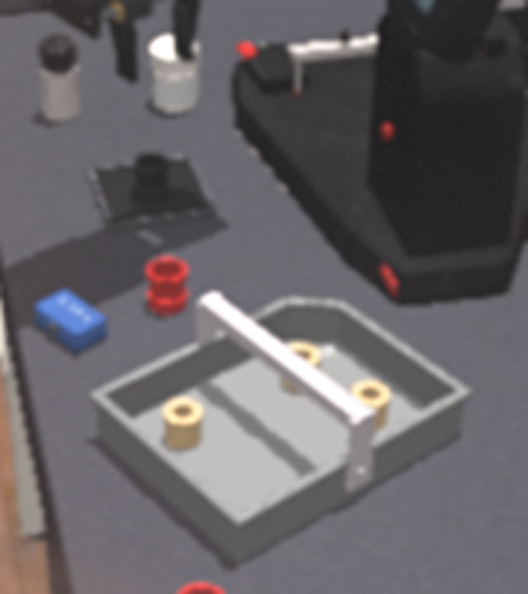

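The side view shows the black loupe standing upright on the tray at (150,178). Three bushes are in the tote at (183,422), (300,365) and (371,402). Next I grip the handle bar.

Request:
{"api": "play_rows", "payload": {
  "steps": [
    [[-0.041, -0.015, 0, 0, 0, 0, 0.05], [-0.041, -0.015, 0, 0, 0, 0, 0.05], [-0.041, -0.015, 0, 0, 0, 0, 0.05], [-0.041, -0.015, 0, 0, 0, 0, 0.05], [-0.041, -0.015, 0, 0, 0, 0, 0.05], [-0.041, -0.015, 0, 0, 0, 0, 0.05], [-0.042, -0.016, 0, 0, 0, 0, 0.05], [0, 0, 0.02, 0, 0, 0, 0.05], [0, 0, 0, 0, 0, 0, 0.05]]
  ]
}}

```text
time_s: 13.4
tool_pos: [0.522, -0.1354, 0.136]
tool_rot: [-179.8, -0.1, 115.9]
force: [-0.3, -0.2, -0.7]
grip_width: 0.05
grasp_force: 0.0
```

Run:
```python
from h import *
from cell import *
o=get_obs();print(o["qpos"].round(1),o["tool_pos"].round(4),o["tool_rot"].round(2),o["time_s"])
W=read_camera("wrist");c=(W["intrinsics"],W["view"]);f=W["frame"][:,:,::-1].copy()
rim=np.array([[.11,-.085,.042],[-.11,-.085,.042],[-.11,.085,.042],[.08,.085,.042],[.11,.055,.042]])
for A in (rim,np.array([[.007,-.085,.08],[.007,.085,.08],[-.007,.085,.08],[-.007,-.085,.08]])):
    cv2.polylines(f,[(proj(c,tw([.5226,-.1345,26.1],A))).round().astype(int)],True,(0,0,255),1)
cv2.imwrite("pics/w5.png",f)
```

```text
[-19.6   9.3  34.4 106.2  -5.7  66.3  42.7] [ 0.522  -0.1354  0.136 ] [-1.7984e+02 -1.0000e-01  1.1590e+02] 13.4
```

View pics/w5.png

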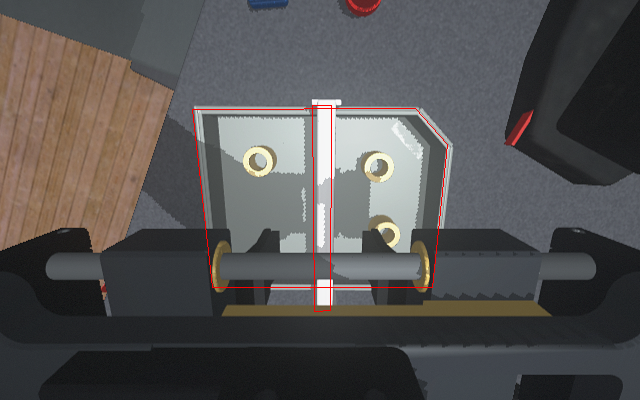

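The wrist view shows the bar at column 323, about 2 px right of the model, and it lies between the fingers. The bushes are at (260,161), (378,166) and (386,233). I'll descend, grip firmly and lift.

Request:
{"api": "play_rows", "payload": {
  "steps": [
    [[0, 0.0015, 0.035, 0, 0, 0, 0.05], [0, 0, 0.03, 0, 0, 0, 0.05], [0, 0, 0.018, 0, 0, 0, 0.05], [0, 0, 0, 0, 0, 0, 0.03], [0, 0, 0, 0, 0, 0, 0.02], [0, 0, 0, 0, 0, 0, 0.01], [0, 0, 0, 0, 0, 0, 0.005], [0, 0, 0, 0, 0, 0, 0.005], [0, 0, 0, 0, 0, 0, 0.005], [0, 0, 0, 0, 0, 0, 0.005]]
  ],
  "force": 60
}}

```text
time_s: 14.45
tool_pos: [0.5255, -0.1336, 0.0553]
tool_rot: [179.9, 0.0, 116.0]
force: [-1.2, -0.4, 5.5]
grip_width: 0.0133
grasp_force: 60.0
```

Request:
{"api": "play_rows", "payload": {
  "steps": [
    [[0, 0, -0.005, 0, 0, 0, 0.005], [0, 0, -0.01, 0, 0, 0, 0.005], [0, 0, -0.015, 0, 0, 0, 0.005], [0, 0, -0.02, 0, 0, 0, 0.005], [0, 0, -0.02, 0, 0, 0, 0.005], [0, 0, -0.02, 0, 0, 0, 0.005], [0, 0, -0.02, 0, 0, 0, 0.005], [0, 0, -0.02, 0, 0, 0, 0.005], [0, 0, -0.02, 0, 0, 0, 0.005], [0, 0, -0.015, 0, 0, 0, 0.005], [0, 0, -0.01, 0, 0, 0, 0.005], [0, 0, 0, 0, 0, 0, 0.005]]
  ]
}}

```text
time_s: 15.65
tool_pos: [0.5258, -0.1339, 0.2311]
tool_rot: [179.9, 0.1, 116.0]
force: [1.4, 0.3, -6.6]
grip_width: 0.0132
grasp_force: 60.0
```

Request:
{"api": "play_rows", "payload": {
  "steps": [
    [[-0.003, -0.002, 0, 0, 0, 0, 0.005], [-0.006, -0.004, 0, 0, 0, 0, 0.005], [-0.008, -0.006, 0, 0, 0, 0, 0.005], [-0.009, -0.006, 0, 0, 0, 0, 0.005], [-0.009, -0.006, 0, 0, 0, 0, 0.005], [-0.009, -0.006, 0, 0, 0, 0, 0.005], [-0.009, -0.006, 0, 0, 0, 0, 0.005], [-0.007, -0.004, 0, 0, 0, 0, 0.005], [-0.005, -0.003, 0, 0, 0, 0, 0.005], [-0.002, -0.001, 0, 0, 0, 0, 0.005]]
  ]
}}

```text
time_s: 16.65
tool_pos: [0.5147, -0.214, 0.2296]
tool_rot: [-180.0, 0.0, 116.0]
force: [0.5, 0.5, -5.8]
grip_width: 0.0131
grasp_force: 60.0
```

Request:
{"api": "play_rows", "payload": {
  "steps": [
    [[0, 0, 0, 0.01, -0.01, 0, 0.005], [0, 0, 0, 0.015, -0.015, 0, 0.005], [0, 0, 0, 0.018, -0.018, 0, 0.005], [0, 0, 0, 0.018, -0.018, 0, 0.005], [0, 0, 0, 0.018, -0.018, 0, 0.005], [0, 0, 0, 0.018, -0.018, 0, 0.005], [0, 0, 0, 0.018, -0.018, 0, 0.005], [0, 0, 0, 0.018, -0.018, 0, 0.005], [0, 0, 0, 0.018, -0.018, 0, 0.005], [0, 0, 0, 0.018, -0.018, 0, 0.005]]
  ]
}}

```text
time_s: 17.65
tool_pos: [0.515, -0.213, 0.2296]
tool_rot: [-170.2, 9.7, 116.8]
force: [0.5, -0.2, -6.3]
grip_width: 0.0134
grasp_force: 60.0
```

Run:
```python
from h import *
from cell import *
o=get_obs();print(o["qpos"].round(1),o["tool_pos"].round(4),o["tool_rot"].round(2),o["time_s"],o["wrist_torque"],o["force"])
M=rpy(o["tool_rot"]);print("tool z",M[:,2].round(3),"tilt",np.degrees(np.arccos(-M[2,2])))
```

```text
[-22.1   7.9  36.2  97.9   9.3  77.1  37.7] [ 0.515  -0.213   0.2296] [-170.16    9.71  116.85] 17.65 [ 0.55205514 -0.18868936  0.0031828 ] [ 0.53543824 -0.21669937 -6.2654761 ]
tool z [-0.077 -0.225 -0.971] tilt 13.789979853591229
```

Request:
{"api": "play_rows", "payload": {
  "steps": [
    [[0, 0, 0, 0.015, -0.015, 0, 0.005], [0, 0, 0, 0.015, -0.015, 0, 0.005], [0, 0, 0, 0.015, -0.015, 0, 0.005], [0, 0, 0, 0.015, -0.015, 0, 0.005], [0, 0, 0, 0.015, -0.015, 0, 0.005], [0, 0, 0, 0.015, -0.015, 0, 0.005], [0, 0, 0, 0.015, -0.015, 0, 0.005], [0, 0, 0, 0.015, -0.015, 0, 0.005], [0, 0, 0, 0.015, -0.015, 0, 0.005], [0, 0, 0, 0.015, -0.015, 0, 0.005], [0, 0, 0, 0.015, -0.015, 0, 0.005], [0, 0, 0, 0, 0, 0, 0.005]]
  ]
}}

```text
time_s: 18.85
tool_pos: [0.5151, -0.2121, 0.229]
tool_rot: [-160.1, 18.8, 119.4]
force: [0.6, 0.5, -5.7]
grip_width: 0.0133
grasp_force: 60.0
```

Request:
{"api": "play_rows", "payload": {
  "steps": [
    [[0, 0, 0, 0.012, -0.012, 0, 0.005], [0, 0, 0, 0.015, -0.015, 0, 0.005], [0, 0, 0, 0.015, -0.015, 0, 0.005], [0, 0, 0, 0.015, -0.015, 0, 0.005], [0, 0, 0, 0.015, -0.015, 0, 0.005], [0, 0, 0, 0.012, -0.012, 0, 0.005], [0, 0, 0, 0.008, -0.008, 0, 0.005], [0, 0, 0, 0, 0, 0, 0.005], [0, 0, 0, 0, 0, 0, 0.005], [0, 0, 0, 0, 0, 0, 0.005], [0, 0, 0, 0, 0, 0, 0.005], [0, 0, 0, 0, 0, 0, 0.005]]
  ]
}}

```text
time_s: 20.05
tool_pos: [0.5148, -0.2133, 0.2297]
tool_rot: [-154.1, 23.6, 121.5]
force: [-0.9, 0.1, -6.5]
grip_width: 0.0133
grasp_force: 60.0
```

Run:
```python
from h import *
from cell import *
o=get_obs();print(o["qpos"].round(1),o["tool_pos"].round(4),o["tool_rot"].round(2),o["time_s"],o["wrist_torque"],o["force"])
M=rpy(o["tool_rot"]);print("tool z",M[:,2].round(3),"tilt",np.degrees(np.arccos(-M[2,2])))
W=read_camera("wrist");s=read_camera("side")["frame"][:,:,::-1];T=read_camera("top")["frame"][:,:,::-1]
w=W["frame"][:,:,::-1]
r=lambda a:cv2.resize(a,(400,300),interpolation=cv2.INTER_CUBIC)
top=np.hstack([r(s[140:320,250:490]),r(T[140:290,320:520])])
bot=cv2.resize(w[0:260,110:530],(485,300)); bot=np.hstack([bot,np.zeros((300,315,3),np.uint8)])
cv2.imwrite("pics/m6.png",np.vstack([top,bot]))
```

```text
[-30.4  13.5  34.1  98.5  25.9  81.2  23. ] [ 0.5148 -0.2133  0.2297] [-154.09   23.62  121.5 ] 20.05 [ 1.35001605 -0.41400417  0.03168651] [-0.94842013  0.11472865 -6.54384288]
tool z [-0.184 -0.536 -0.824] tilt 34.499113497514976
```

View pics/m6.png

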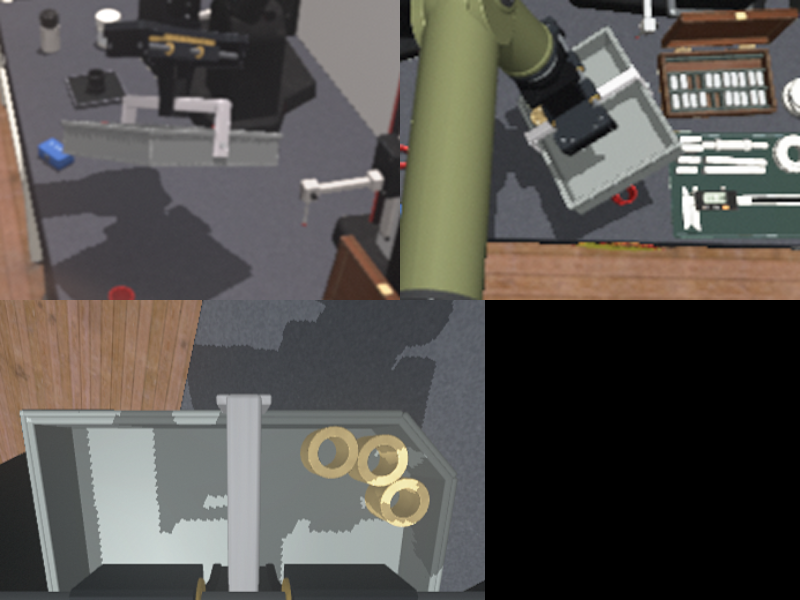

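The wrist view shows all three bushes gathered by the bevel, at crop (330,452), (382,460) and (403,502), with the loupe still on the tray. I'll check their positions in the tote frame.

Run:
```python
from h import *
from cell import *
o=get_obs();W=read_camera("wrist");K,V=W["intrinsics"],W["view"]
M=rpy(o["tool_rot"]);Tt=np.c_[M[:,1],M[:,0],-M[:,2]]  # tote axes in world
org=o["tool_pos"]-Tt@[0,0,.0545]
f=lambda P:proj((K,V),np.array(P)@Tt.T+org)
print("rim corners px",f([[.11,-.085,.042],[-.11,.085,.042],[.08,.085,.042],[.11,.055,.042]]).round(0).tolist(),"seen (crop->px) -x+y:",(110+22/1.155,112/1.154),"bevel:",(110+404/1.155,112/1.154),(110+455/1.155,173/1.154))
# camera in tote frame
cV=np.eye(4);cV[:3,:3]=V[:3,:3]@Tt;cV[:3,3]=V[:3,:3]@org+V[:3,3]
for a,b in [(330,152),(382,160),(403,202)]:
    p=ray((K,cV),(110+a/1.155,b/1.154),.031);print(p.round(4),"to bevel face",((.159-p[0]-p[1])/2**.5-.014).round(4),"x gap",(.106-.014-p[0]).round(4),"y gap",(.081-.014-p[1]).round(4))
```

```text
rim corners px [[472.0, 348.0], [129.0, 99.0], [459.0, 100.0], [503.0, 152.0]] seen (crop->px) -x+y: (129.04761904761904, 97.05372616984403) bevel: (459.7835497835498, 97.05372616984403) (503.93939393939394, 149.91334488734836)
[0.0475 0.0669 0.031 ] to bevel face 0.0175 x gap 0.0445 y gap 0.0001
[0.0763 0.0627 0.031 ] to bevel face 0.0001 x gap 0.0157 y gap 0.0043
[0.0907 0.0395 0.031 ] to bevel face 0.0064 x gap 0.0013 y gap 0.0275
```

```bash
python3 -c "
from cell import *
o=get_obs();print(o['time_s'],o['grip_width'],abs(o['joint_velocities']).max());print(sign_off())"
```

```text
20.25 0.013102842058899233 0.13582194875680112
the job is handed in; nothing more can be done
None
```

I handed the job in at 20.25 s: the loupe stands upright on the tray, and the tote is held up, still, tilted about 34° toward its bevelled corner, with all three bushes touching each other there.

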